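Jog the bowl stand to its index hole and pin it with the drift

TASK

Hold the black jog plunger part-way in, in one steady press of several seconds, while the powered stand turns the bowl, and let it go when the hole in the yellow index arm has come in line under the hole of the blue lug; never push the plunger to the bottom of its travel, and do not turn the stand by hand. Then take the tapered steel drift from its wooden holder and push it down through both holes until its collar sits on the lug, so that it pulls the arm exactly into line, and leave it standing there. Leave the spare bowl, hammer, chasing tool and jar where they are.

Things in the scene. Friction and masses are not known exactly. Their poses are not given: they have to be found in the camera images.
- console: Fixed grey console box, 130 x 110 mm, about 95 mm high, its sloping face towards its front (-x). Origin at the centre of its underside.
- jog_face (a point): Centre of the round yellow plate on the console's slope. Its z axis, the press axis, points outward, 20 degrees off vertical. The plunger's black cap is 42 mm across, 12 mm thick. The plunger unit is shimmed straight up by 0 to 16 mm, different each time: the free cap's top centre is 32 mm along z from this point plus the shim, to be found by touch or sight.
- jog (a joint): How far the plunger is pushed in, m: 0 free, stop at 0.016. It yields at 4 N, takes about 7 N at 0.008 and 9 N at 0.014, and springs back when let go. The motor starts at about 0.004 and runs faster the deeper it is held; 0.008 is a good speed. Past 0.0145 counts as the bottom (not allowed).
- turntable (a joint): Turntable angle, rad, anticlockwise from above, 0 to 0.25 at the start. At 1.0 the arm's hole is exactly under the lug's. It turns by motor only while the plunger is held in, about 0.13 rad/s at 8 mm and 0.3 at 13 mm, only upwards (its head leans about a degree meanwhile), and stops within 0.02 rad of release. It yields easily to the drift.
- index_hole (a point): Centre of the upper mouth of the 27 mm through hole in the yellow index arm (10 mm thick), 84 mm above the work surface, 130 mm from the turntable's axis; it moves with the turntable, which carries a dark bowl 140 mm across on a rope ring, its top 178 mm above the work surface.
- lug_hole (a point): Centre of the upper mouth of the 27 mm through hole in the fixed blue lug (60 mm wide, 10 mm thick, top 100 mm above the work surface), 130 mm from the turntable's axis. The axis lies towards this point's -y, the post that carries the lug (no higher than it) towards +y. The arm passes 6 mm below the lug; below the arm is free space for the drift.
- drift_grip (a point): Middle of the drift's upright wooden handle, 30 mm diameter, 60 mm long; z is its axis, up. Below: a 40 mm collar whose underside is 36 mm under this point, a 24.5 mm shank, a taper over the lowest 40 mm to a 10 mm flat tip 106 mm under this point. About 0.3 kg. Starts standing in its holder, collar on the block's top.
- holder: Fixed wooden block 70 x 70 mm, 85 mm high, with an upright 30 mm hole in which the drift stands loosely. Origin at the centre of its underside.
- spare_bowl: Bystander: loose dark bowl 140 mm across on a rope ring, 93 mm high; origin at the underside.
- hammer: Bystander: loose hammer lying flat; origin at its underside.
- chaser: Bystander: loose chasing tool with a handle (like a screwdriver), lying flat; origin at its underside.
- oil: Bystander: loose jar 56 mm across, 100 mm high; origin at its underside.

How it is judged:
By the outcome, as a careful person would: the job done as asked, in the order asked, and still so for the second after the job is handed in, with the robot touching nothing.
It also fails if it takes over 69 s, if anything falls off the work surface, if the arm or the gripper's body presses on something with over 40 N, if the wrist force passes 120 N, or if a joint passes its speed limit or range.

ROBOT

A 6-joint arm with a two-finger parallel gripper is mounted at the origin on the work surface. World frame = base frame: x ahead of the robot, y to its left, z up, the work surface at z = 0. Lengths are in m, angles in rad, forces in N, time in s.
With the tool pointing down it reaches from about 0.325 to 0.775 m from the base axis. Payload 9.3 kg.
Tool frame: the origin (TCP) lies on the centre line of the jaws, within the pads' length; the fingertips stand bot.tips_ahead ahead of it and the grasp point (between the pads) lies 6 mm ahead of it (bot.tips_ahead is the distance from the TCP to the fingertips, in m); z points along the fingers, y is the line along which they close (so a half turn about z gives the same grasp; the last joint's range is limited). The gripper opens to 85 mm and grips with 20 to 120 N. Pads are 22 mm wide; open, the fingers measure 114 mm over their backs; the gripper's body (76 mm by 85 mm) begins 54 mm behind the grasp point. The pads swing forward as they close: fully open they stand 13 mm farther back than shut.
Start: joints at [-1.347, 0.259, 0.021, 1.334, 0, 1.418], TCP at [0.202, -0.511, 0.256] pointing down, gripper open.
Joint ranges: [-3.04, 3.04], [-0.91, 1.82], [-1.04, 1.36], [-1.92, 1.95], [-1.52, 1.45], [-3.14, 3.14]. Speed limits (rad/s): [2.22, 2.22, 2.79, 3.14, 3.14, 3.14].

INTERFACE

Orientations are given as a unit quaternion [x, y, z, w].
In Python, from cell import bot, eyes gives the robot as it stands. The module is installed in compiled form; this text tells all that it offers.
- The arm moves only by the tool servo_tool, never from a script. Its argument "plan" is a list of rows, each an object of numbers: "tx", "ty", "tz": the shift along the tool's x, y, z in m; "ax", "ay", "az": the turn, a rotation vector about the tool's x, y, z in degrees; "claw": the gripper's target within -1 to 1 (fully open at 1, half-way at 0, shut at -1). In form: [{"tx": .., "ty": .., "tz": .., "ax": .., "ay": .., "az": .., "claw": ..}, ...]. A call has 1 to 8 rows; each row shifts and turns the commanded pose from where the row before left it, along the tool's axes as they then stand; what a row does not reach is not made up. A row lasts 1/10 s, in which the tool goes at most 50 mm and 8.59 degrees, less where a joint would pass 70% of its speed; a pose out of reach is approached as far as the arm can. A call is refused whole if a number of a shift passes 0.05 or a number of a turn 8.59, either way. A call with a gripper value outside its range is refused whole. The fingers move at their own pace and stop on an object; "squeeze" is the grip in N (left out, the last holds). Time passes only in rows, so rows that do not move let the fingers close. It gives the time, the measured TCP pose, the force, the opening and the grip force at its end, in the units of the state.
- bot.state(): the state, without advancing time (a new reading comes with each control period).
- eyes.snapshot(name): name is "side" or "top"; returns a dict with "img" (420x560x3 uint8, red, green, blue), "depth" (420x560 float32, m along the optical axis (not along the pixel's ray), 0 where there is no reading), "fx", "fy", "cx", "cy" (pixels), "extrinsics" (4x4, takes a point from camera to world coordinates). Camera axes: x right, y down, z forward; pixel columns grow to the right and rows downward; lengths in m; the calibration is good to about 2 mm. A picture is of the moment at which its call begins.
- bot.job_done(): hands the job in; it is judged then, once.
Trained networks look in a picture, given as the dict that the camera call returned (one of the last four; its "shot" number tells which), for a name from the list of things; names that differ only in an ending like _2 or _b are one class to them, and where a whole thing is asked for, a point or a joint stands for the part that bears it (a point fixed in the world has none). Each returns a list of dicts, best first, with "score" (0 to 1); they miss things now and then, are a little off and sometimes report something else, mostly with a low value. They report only what shows in the picture. A call takes as long as a camera call.
- eyes.recognise(picture, label): "centre" ([column, row] as shares, 0 to 1, of the picture: columns of its width, rows of its height, amid what is visible of it).
- eyes.trace(picture, label): "pixels" (420x560 bool, what is visible of it) and "centre" ([column, row] as shares, 0 to 1, of the picture: columns of its width, rows of its height, amid what is visible of it).
The state is a dict: "time_s": time; "qpos": joint angles; "joint_velocities": joint speeds; "joint_torque": joint torques, N m; "position": TCP position; "tcp_rot": TCP orientation; "force": force on the tool from outside, world axes, zero at the start; "wrist_torque": the same for the moment, N m; "finger_gap": finger opening in m; "grasp_force": force on a finger pad.
Only numpy, scipy, OpenCV 4.12 (cv2) and the standard library are available. Lean on these libraries where they do the work, as an engineer would, in place of code of your own. Each camera call takes 0.05 s, during which the arm holds its last target. There are 200 camera calls.

## Working session

There is one attempt and no reset: what is moved stays moved. The work goes in short steps, Python scripts to look and compute and a tool call to move; the robot and the scene stay as the last step left them, time stands still between calls to the robot, and variables do not carry over. Pictures are saved under pics/ and viewed, at most 10 in all, crops included, and the job is handed in when it is done.

Besides the shell and the picture viewer there is one more tool, called after "Call:" as name(argument=value, ...) on one line, values as JSON. servo_tool: Moves the arm, as the interface text tells. Its arguments: {"type":"object","properties":{"plan":{"type":"array"},"squeeze":{"type":"number"}},"required":["plan"]}

```bash
mkdir -p pics; cat > h.py <<'E'
import numpy as np, cv2
from cell import bot, eyes
def snap(n,f=None):
    p=eyes.snapshot(n)
    if f: cv2.imwrite('pics/'+f,p['img'][:,:,::-1])
    return p
def pts(p,m=None):
    d=p['depth']; v,u=np.nonzero((d>0) if m is None else ((d>0)&m))
    z=d[v,u]; c=np.stack([(u-p['cx'])/p['fx']*z,(v-p['cy'])/p['fy']*z,z],1)
    E=np.array(p['extrinsics']); return c@E[:3,:3].T+E[:3,3]
E
python3 - <<'E'
from h import *
s=bot.state(); print({k:np.round(v,4) for k,v in s.items()}, bot.tips_ahead)
for n in('top','side'):
    p=snap(n,n+'1.png'); print(n,np.round(p['extrinsics'],3).tolist(),p['fx'])
    for l in ['console','jog_face','jog','turntable','index_hole','lug_hole','drift_grip','holder','spare_bowl','hammer','chaser','oil']:
        try: r=eyes.trace(p,l)
        except Exception as e: print(l,e); continue
        for q in r[:2]:
            P=pts(p,q['pixels'])
            print(l,round(q['score'],2),(np.array(q['centre'])*[560,420]).round(),len(P), np.round(np.percentile(P,[3,50,97],axis=0),3).tolist() if len(P) else '')
E
```

```text
{'time_s': np.float64(0.0), 'qpos': array([-1.3466,  0.2592,  0.0207,  1.3337, -0.    ,  1.4182]), 'joint_velocities': array([ 0.    ,  0.0005, -0.001 , -0.0005, -0.0003,  0.0009]), 'joint_torque': array([ 6.00000e-04, -5.55642e+01,  3.44527e+01,  1.38000e-02,
       -2.00000e-04, -0.00000e+00]), 'position': array([ 0.2023, -0.5112,  0.2557]), 'tcp_rot': array([ 9.823e-01,  1.873e-01, -0.000e+00, -7.000e-04]), 'force': array([ 0.4255, -0.6468, -0.3635]), 'wrist_torque': array([-0.0219, -0.0078,  0.0097]), 'grasp_force': np.float64(0.0), 'finger_gap': np.float64(0.0853)} 0.025
top [[-0.025, -0.98, 0.196, 0.248], [-1.0, 0.024, -0.007, 0.048], [0.002, -0.196, -0.981, 1.591], [0.0, 0.0, 0.0, 1.0]] 528.4877956998776
console 0.93 [193. 212.] 1530 [[0.484, 0.263, 0.01], [0.543, 0.32, 0.067], [0.609, 0.383, 0.092]]
jog_face 0.44 [187. 206.] 167 [[0.522, 0.3, 0.062], [0.551, 0.327, 0.075], [0.575, 0.353, 0.088]]
jog 0.75 [186. 214.] 187 [[0.525, 0.304, 0.069], [0.542, 0.323, 0.103], [0.565, 0.344, 0.11]]
turntable 0.8 [375. 178.] 2991 [[0.535, -0.295, 0.077], [0.603, -0.217, 0.166], [0.703, -
[... 1949 characters left out ...]
]
lug_hole 0.9 [267. 178.] 2694 [[0.534, -0.287, 0.008], [0.588, -0.187, 0.093], [0.701, -0.043, 0.178]]
drift_grip 0.3 [264. 169.] 1696 [[0.537, -0.289, 0.077], [0.606, -0.193, 0.122], [0.7, -0.117, 0.179]]
holder 0.82 [260. 232.] 888 [[0.531, 0.072, 0.007], [0.565, 0.127, 0.056], [0.611, 0.14, 0.089]]
spare_bowl 0.78 [205. 217.] 1354 [[0.704, -0.008, 0.01], [0.754, 0.076, 0.084], [0.819, 0.108, 0.096]]
hammer 0.85 [339. 175.] 406 [[0.245, -0.494, 0.004], [0.359, -0.426, 0.021], [0.439, -0.386, 0.031]]
chaser 0.89 [356. 297.] 343 [[0.228, 0.308, 0.011], [0.272, 0.324, 0.023], [0.388, 0.337, 0.029]]
oil 0.7 [208. 314.] 980 [[0.599, 0.474, 0.006], [0.621, 0.509, 0.067], [0.649, 0.518, 0.104]]
```

```bash
python3 - <<'E'
from h import *
a=cv2.imread('pics/top1.png');b=cv2.imread('pics/side1.png')
cv2.imwrite('pics/c1.png',np.hstack([cv2.resize(a[120:270,120:460][:, :340],(790,349))[:, :],])); 
cv2.imwrite('pics/c1.png',np.vstack([cv2.resize(a[130:250,150:430],(700,300)),cv2.resize(b[120:300,170:430][:,:],(433,300)).copy() if 0 else cv2.copyMakeBorder(cv2.resize(b[120:300,170:430],(433,300)),0,0,0,267,0)]))
p=snap('top')
P=pts(p); col=p['img'][p['depth']>0].astype(int)
r,g,bl=col.T
# blue lug top
m=(bl>r+30)&(bl>g+10)&(abs(P[:,2]-.1)<.008)&(P[:,1]<0)
print('lug',m.sum(),np.percentile(P[m],[1,50,99],axis=0).round(4).tolist())
# yellow
m=(r>bl+60)&(g>bl+40)&(abs(P[:,2]-.084)<.008)&(P[:,1]<0)
print('arm',m.sum(),np.percentile(P[m],[1,50,99],axis=0).round(4).tolist())
# bowl top rim
m=(P[:,2]>.172)&(P[:,2]<.184)&(P[:,1]<-.05)&(P[:,0]>.5)
(c,rad)=cv2.minEnclosingCircle(P[m][:,:2].astype(np.float32)); print('rim',c,rad)
m=(P[:,2]>.145)&(P[:,2]<.165)&(abs(P[:,1]-.096)<.05)&(abs(P[:,0]-.565)<.05)
print('drift top',m.sum(),cv2.minEnclosingCircle(P[m][:,:2].astype(np.float32)),P[m].mean(0), np.median(P[m][:,2]))
q=eyes.trace(p,'jog')[0]; J=pts(p,q['pixels'])
n=np.array([-np.sin(np.radians(20)),0,np.cos(np.radians(20))])
h=J@n; print(np.histogram(h,12)); k=h>np.percentile(h,60)-.004
k=(h>np.median(h)-.004); print(J[k].mean(0),J[k].min(0),J[k].max(0),h[k].mean())
E
```

```text
lug 598 [[0.5405, -0.1406, 0.0925], [0.5727, -0.0872, 0.0991], [0.6086, -0.0432, 0.1065]]
arm 441 [[0.6419, -0.1853, 0.0765], [0.6766, -0.1471, 0.0833], [0.7229, -0.102, 0.09]]
rim (0.600942075252533, -0.2344921976327896) 0.06815680116415024
drift top 81 ((0.5705509781837463, 0.0968102365732193), 0.014689423143863678) [0.56992756 0.09703735 0.15011729] 0.1501332288519912
(array([ 10,   8,   9,  23,  37,  57, 103, 188, 527, 547,  32,   3]), array([-0.22112138, -0.20983139, -0.1985414 , -0.18725141, -0.17596142,
       -0.16467142, -0.15338143, -0.14209144, -0.13080145, -0.11951146,
       -0.10822147, -0.09693148, -0.08564148]))
[0.54784895 0.33659972 0.07431728] [0.47316766 0.26564497 0.0371246 ] [0.61503444 0.39888661 0.10296741] -0.11753997888309833
```

View pics/c1.png

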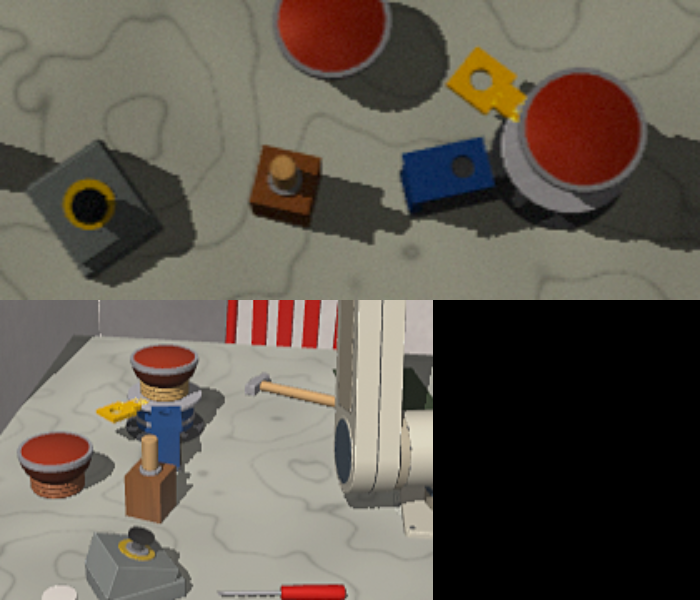

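The picture shows the arm's hole at about pixel (342,162), the lug's at (335,196), the drift standing in its holder at (264,199), and a yawed console with its cap at (186,212). Next I need the slope normal, the cap position and the holes.

```bash
cat >> h.py <<'E'
def ray(p,u,v,z):
    E=np.array(p['extrinsics']); d=E[:3,:3]@np.array([(u-p['cx'])/p['fx'],(v-p['cy'])/p['fy'],1]); o=E[:3,3]
    return o+d*(z-o[2])/d[2]
def blob(p,box,f,z):
    u0,u1,v0,v1=box; im=p['img'][v0:v1,u0:u1].astype(int); m=f(*im.transpose(2,0,1)).astype(np.uint8)
    n,l,s,c=cv2.connectedComponentsWithStats(m); 
    return [(int(s[i][4]),(c[i]+[u0,v0]).round(1),ray(p,*(c[i]+[u0,v0]),z).round(4)) for i in range(1,n) if s[i][4]>12]
E
python3 - <<'E'
from h import *
for n in('top','side'):
    p=snap(n)
    q=eyes.trace(p,'console')[0]; C=pts(p,q['pixels'])
    # ransac plane with tilt ~20deg
    rng=np.random.default_rng(0);best=0
    for _ in range(3000):
        a,b,c=C[rng.choice(len(C),3,False)]; nn=np.cross(b-a,c-a); L=np.linalg.norm(nn)
        if L<3e-4: continue
        nn/=L; nn*=np.sign(nn[2]); 
        if not .90<nn[2]<.97: continue
        k=abs((C-a)@nn)<.003
        if k.sum()>best: best=k.sum(); B=k
    Q=C[B]; m=Q.mean(0); nn=np.linalg.svd(Q-m)[2][2]; nn*=np.sign(nn[2])
    print(n,'slope',best,nn.round(3),'tilt',np.degrees(np.arccos(nn[2])),'front az',np.degrees(np.arctan2(nn[1],nn[0])),m.round(4))
    P=pts(p); col=p['img'][p['depth']>0].astype(int)
    k=(np.abs(P[:,:2]-[.545,.325])<.06).all(1); P=P[k]; col=col[k]; h=(P-m)@nn
    yk=(col[:,0]>col[:,2]+60)&(col[:,1]>col[:,2]+40)
    print('yellow',yk.sum(),P[yk].mean(0).round(4),h[yk].mean(), cv2.minEnclosingCircle(P[yk][:,:2].astype(np.float32)))
    ck=(col.max(1)<60)&(h>.018); print('cap',ck.sum(),P[ck].mean(0).round(4),np.percentile(h[ck],[5,25,50,75,95]).round(4), P[ck].min(0),P[ck].max(0))
    hp=np.histogram(h[h>.0],bins=np.arange(0,.06,.004)); print(hp[0])
    if n=='top':
        print('lug',blob(p,(322,346,186,206),lambda r,g,b:(b<80),.1))
        print('idx',blob(p,(334,350,154,169),lambda r,g,b:~((r>b+60)&(g>b+40)),.084))
        mk=((lambda r,g,b:(b>r+30)&(b>g+10))(*p['img'].astype(int).transpose(2,0,1)))
        K=pts(p,mk); K=K[(abs(K[:,2]-.1)<.006)&(K[:,1]<0)]; print('lugrect',cv2.minAreaRect(K[:,:2].astype(np.float32)))
E
```

```text
top slope 698 [-0.282 -0.188  0.941] tilt 19.819486540362643 front az -146.32714027600298 [0.551  0.3261 0.0722]
yellow 153 [0.5533 0.3305 0.0765] 0.0026472289796745595 ((0.5486788749694824, 0.32758253812789917), 0.03009524568915367)
cap 163 [0.5414 0.3215 0.1028] [0.0271 0.0302 0.0327 0.0346 0.0372] [0.52142416 0.30225856 0.09110651] [0.56258051 0.34041107 0.1167391 ]
[401 160  28   3   0   1  13  59  69  21   2   0   0   0]
lug [(83, array([334.6, 196.3]), array([ 0.578 , -0.1083,  0.1   ]))]
idx [(56, array([341.9, 161.6]), array([ 0.6861, -0.1362,  0.084 ]))]
lugrect ((0.574065625667572, -0.09236809611320496), (0.06054559350013733, 0.09653593599796295), 11.26102066040039)
side slope 591 [-0.28  -0.188  0.941] tilt 19.697328565623213 front az -146.19313086095735 [0.5491 0.3422 0.0785]
yellow 91 [0.5512 0.34   0.0801] 0.0014373450719322772 ((0.5506561398506165, 0.3303796350955963), 0.029900768771767616)
cap 117 [0.5402 0.3329 0.1056] [0.0227 0.0274 0.0313 0.0327 0.0339] [0.52201762 0.31013038 0.09213288] [0.56054382 0.3466808  0.11433813]
[312  34  11   6   1  11  22  45  58   0   0   0   0   0]
```

```bash
python3 - <<'E'
from h import *
a=cv2.imread('pics/top1.png');b=cv2.imread('pics/side1.png')
cv2.imwrite('pics/c2.png',np.hstack([cv2.resize(a[180:250,150:220],(400,400)),cv2.resize(b[235:305,215:285],(400,400))]))
E
```

```text
(no output)
```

View pics/c2.png

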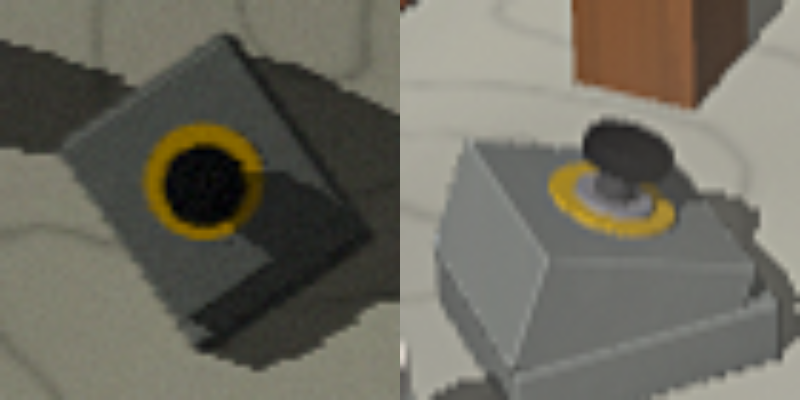

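The crop agrees with the fits: the cap's top is centred near (0.542, 0.322, 0.104), and the press axis is (-0.281, -0.188, 0.941). The turntable starts at about 0.11 rad. The next step is the approach.

```bash
cat >> h.py <<'E'
from scipy.spatial.transform import Rotation as R, Slerp
import json
N=np.array([-.281,-.188,.941]); N/=np.linalg.norm(N)
def down(az):
    a=np.radians(az); x=np.array([np.cos(a),np.sin(a),0]); z=np.array([0,0,-1.]); return R.from_matrix(np.stack([x,np.cross(z,x),z],1))
TILT=R.align_vectors([-N],[[0,0,-1.]])[0]
def plan(wps,claw,start=None):
    s=bot.state(); p,r=(np.array(s['position']),R.from_quat(s['tcp_rot'])) if start is None else start
    rows=[]
    for tp,tr,n in wps:
        sl=Slerp([0,1],R.concatenate([r,tr])); p0=p.copy()
        for i in range(1,n+1):
            d=(r.inv().apply(p0+(tp-p0)*i/n-p)).round(4 if n>90 else 3); a=np.degrees((r.inv()*sl(i/n)).as_rotvec()).round(1)
            p=p+r.apply(d); r=r*R.from_rotvec(np.radians(a))
            rows.append({k:float(v) for k,v in zip(['tx','ty','tz','ax','ay','az'],[*d,*a]) if v}|{'claw':claw})
    for i in range(0,len(rows),8): print(json.dumps(rows[i:i+8]))
    print('end',p.round(4))
E
python3 - <<'E'
from h import *
D=down(100.3); c=np.array([.542,.3215,.104])
plan([(np.array([.42,-.03,.25]),D,15),(c+.085*N,TILT*D,12),(c+.045*N,TILT*D,2)],-1)
E
```

```text
[{"tx": 0.025, "ty": -0.025, "az": -5.2, "claw": -1}, {"tx": 0.028, "ty": -0.022, "tz": 0.001, "az": -5.3, "claw": -1}, {"tx": 0.029, "ty": -0.019, "az": -5.2, "claw": -1}, {"tx": 0.031, "ty": -0.017, "tz": 0.001, "az": -5.3, "claw": -1}, {"tx": 0.032, "ty": -0.014, "az": -5.2, "claw": -1}, {"tx": 0.034, "ty": -0.01, "tz": 0.001, "az": -5.3, "claw": -1}, {"tx": 0.034, "ty": -0.008, "az": -5.2, "claw": -1}, {"tx": 0.035, "ty": -0.005, "az": -5.3, "claw": -1}]
[{"tx": 0.035, "ty": -0.001, "tz": 0.001, "az": -5.2, "claw": -1}, {"tx": 0.036, "ty": 0.002, "az": -5.3, "claw": -1}, {"tx": 0.034, "ty": 0.005, "tz": 0.001, "az": -5.2, "claw": -1}, {"tx": 0.035, "ty": 0.008, "az": -5.3, "claw": -1}, {"tx": 0.033, "ty": 0.012, "az": -5.2, "claw": -1}, {"tx": 0.032, "ty": 0.014, "tz": 0.001, "az": -5.3, "claw": -1}, {"tx": 0.031, "ty": 0.018, "az": -5.2, "claw": -1}, {"tx": 0.026, "ty": 0.013, "tz": 0.006, "ax": -1.5, "ay": 0.7, "claw": -1}]
[{"tx": 0.026, "ty": 0.013, "tz": 0.006, "ax": -1.5, "ay": 0.6, "claw": -1}, {"tx": 0.026, "ty": 0.013, "tz": 0.006, "ax": -1.5, "ay": 0.7, "claw": -1}, {"tx": 0.026, "ty": 0.012, "tz": 0.008, "ax": -1.5, "ay": 0.6, "claw": -1}, {"tx": 0.025, "ty": 0.012, "tz": 0.008, "ax": -1.6, "ay": 0.7, "claw": -1}, {"tx": 0.026, "ty": 0.012, "tz": 0.009, "ax": -1.5, "ay": 0.6, "claw": -1}, {"tx": 0.026, "ty": 0.012, "tz": 0.009, "ax": -1.5, "ay": 0.7, "claw": -1}, {"tx": 0.025, "ty": 0.012, "tz": 0.01, "ax": -1.5, "ay": 0.7, "claw": -1}, {"tx": 0.025, "ty": 0.011, "tz": 0.01, "ax": -1.5, "ay": 0.6, "claw": -1}]
[{"tx": 0.025, "ty": 0.011, "tz": 0.011, "ax": -1.5, "ay": 0.7, "claw": -1}, {"tx": 0.025, "ty": 0.011, "tz": 0.012, "ax": -1.5, "ay": 0.6, "claw": -1}, {"tx": 0.025, "ty": 0.01, "tz": 0.012, "ax": -1.5, "ay": 0.7, "claw": -1}, {"tz": 0.02, "claw": -1}, {"tz": 0.02, "claw": -1}]
end [0.5292 0.3127 0.1463]
```

Call:
servo_tool(plan=[{"tx": 0.025, "ty": -0.025, "az": -5.2, "claw": -1}, {"tx": 0.028, "ty": -0.022, "tz": 0.001, "az": -5.3, "claw": -1}, {"tx": 0.029, "ty": -0.019, "az": -5.2, "claw": -1}, {"tx": 0.031, "ty": -0.017, "tz": 0.001, "az": -5.3, "claw": -1}, {"tx": 0.032, "ty": -0.014, "az": -5.2, "claw": -1}, {"tx": 0.034, "ty": -0.01, "tz": 0.001, "az": -5.3, "claw": -1}, {"tx": 0.034, "ty": -0.008, "az": -5.2, "claw": -1}, {"tx": 0.035, "ty": -0.005, "az": -5.3, "claw": -1}])

```text
invalid input
```

Call:
servo_tool(plan=[{"tx": 0.035, "ty": -0.001, "tz": 0.001, "az": -5.2, "claw": -1}, {"tx": 0.036, "ty": 0.002, "az": -5.3, "claw": -1}, {"tx": 0.034, "ty": 0.005, "tz": 0.001, "az": -5.2, "claw": -1}, {"tx": 0.035, "ty": 0.008, "az": -5.3, "claw": -1}, {"tx": 0.033, "ty": 0.012, "az": -5.2, "claw": -1}, {"tx": 0.032, "ty": 0.014, "tz": 0.001, "az": -5.3, "claw": -1}, {"tx": 0.031, "ty": 0.018, "az": -5.2, "claw": -1}, {"tx": 0.026, "ty": 0.013, "tz": 0.006, "ax": -1.5, "ay": 0.7, "claw": -1}])

```text
invalid input
```

Call:
servo_tool(plan=[{"tx": 0.026, "ty": 0.013, "tz": 0.006, "ax": -1.5, "ay": 0.6, "claw": -1}, {"tx": 0.026, "ty": 0.013, "tz": 0.006, "ax": -1.5, "ay": 0.7, "claw": -1}, {"tx": 0.026, "ty": 0.012, "tz": 0.008, "ax": -1.5, "ay": 0.6, "claw": -1}, {"tx": 0.025, "ty": 0.012, "tz": 0.008, "ax": -1.6, "ay": 0.7, "claw": -1}, {"tx": 0.026, "ty": 0.012, "tz": 0.009, "ax": -1.5, "ay": 0.6, "claw": -1}, {"tx": 0.026, "ty": 0.012, "tz": 0.009, "ax": -1.5, "ay": 0.7, "claw": -1}, {"tx": 0.025, "ty": 0.012, "tz": 0.01, "ax": -1.5, "ay": 0.7, "claw": -1}, {"tx": 0.025, "ty": 0.011, "tz": 0.01, "ax": -1.5, "ay": 0.6, "claw": -1}])

```text
invalid input
```

Call:
servo_tool(plan=[{"tx": 0.025, "ty": 0.011, "tz": 0.011, "ax": -1.5, "ay": 0.7, "claw": -1}, {"tx": 0.025, "ty": 0.011, "tz": 0.012, "ax": -1.5, "ay": 0.6, "claw": -1}, {"tx": 0.025, "ty": 0.01, "tz": 0.012, "ax": -1.5, "ay": 0.7, "claw": -1}, {"tz": 0.02, "claw": -1}, {"tz": 0.02, "claw": -1}, {"claw": -1}, {"claw": -1}])

```text
invalid input
```

Every call was refused, so perhaps each row needs all its keys. I'll test that with one full row.

Call:
servo_tool(plan=[{"tx": 0.025, "ty": -0.025, "tz": 0.0, "ax": 0.0, "ay": 0.0, "az": -5.2, "claw": -1}])

```text
time_s: 1.7
position: [0.2156, -0.4811, 0.2554]
tcp_rot: [0.973, 0.231, -0.0, 0.0]
force: [0.8, -0.3, -0.7]
finger_gap: 0.073
grasp_force: 0.0
```

Call:
servo_tool(plan=[{"tx": 0.028, "ty": -0.022, "tz": 0, "ax": 0, "ay": 0, "az": -5.3, "claw": -1}, {"tx": 0.029, "ty": -0.019, "tz": 0, "ax": 0, "ay": 0, "az": -5.2, "claw": -1}, {"tx": 0.031, "ty": -0.017, "tz": 0, "ax": 0, "ay": 0, "az": -5.3, "claw": -1}, {"tx": 0.032, "ty": -0.014, "tz": 0, "ax": 0, "ay": 0, "az": -5.2, "claw": -1}, {"tx": 0.034, "ty": -0.01, "tz": 0, "ax": 0, "ay": 0, "az": -5.3, "claw": -1}, {"tx": 0.034, "ty": -0.008, "tz": 0, "ax": 0, "ay": 0, "az": -5.2, "claw": -1}, {"tx": 0.035, "ty": -0.005, "tz": 0, "ax": 0, "ay": 0, "az": -5.3, "claw": -1}, {"tx": 0.035, "ty": -0.001, "tz": 0, "ax": 0, "ay": 0, "az": -5.2, "claw": -1}])

```text
time_s: 2.5
position: [0.333, -0.2215, 0.2565]
tcp_rot: [0.824, 0.566, 0.0, 0.0]
force: [0.6, -0.2, 1.0]
finger_gap: 0.0002
grasp_force: 0.0
```

Call:
servo_tool(plan=[{"tx": 0.036, "ty": 0.002, "tz": 0, "ax": 0, "ay": 0, "az": -5.3, "claw": -1}, {"tx": 0.034, "ty": 0.005, "tz": 0, "ax": 0, "ay": 0, "az": -5.2, "claw": -1}, {"tx": 0.035, "ty": 0.008, "tz": 0, "ax": 0, "ay": 0, "az": -5.3, "claw": -1}, {"tx": 0.033, "ty": 0.012, "tz": 0, "ax": 0, "ay": 0, "az": -5.2, "claw": -1}, {"tx": 0.032, "ty": 0.014, "tz": 0, "ax": 0, "ay": 0, "az": -5.3, "claw": -1}, {"tx": 0.031, "ty": 0.018, "tz": 0, "ax": 0, "ay": 0, "az": -5.2, "claw": -1}, {"tx": 0, "ty": 0, "tz": 0, "ax": 0, "ay": 0, "az": 0, "claw": -1}])

```text
time_s: 3.2
position: [0.4214, -0.0267, 0.2563]
tcp_rot: [0.638, 0.77, 0.0, 0.0]
force: [0.4, 0.0, -0.8]
finger_gap: -0.0001
grasp_force: 0.0
```

```bash
sed -i "s/ if v}|{'claw':claw}/}|{'claw':claw}/" h.py; python3 - <<'E'
from h import *
D=down(100.3); c=np.array([.542,.3215,.104])
plan([(c+.085*N,TILT*D,12),(c+.045*N,TILT*D,2)],-1)
E
```

```text
[{"tx": 0.026, "ty": 0.013, "tz": 0.006, "ax": -1.5, "ay": 0.6, "az": 0.0, "claw": -1}, {"tx": 0.025, "ty": 0.013, "tz": 0.007, "ax": -1.5, "ay": 0.7, "az": 0.1, "claw": -1}, {"tx": 0.026, "ty": 0.013, "tz": 0.007, "ax": -1.5, "ay": 0.6, "az": -0.0, "claw": -1}, {"tx": 0.025, "ty": 0.012, "tz": 0.008, "ax": -1.5, "ay": 0.7, "az": 0.0, "claw": -1}, {"tx": 0.026, "ty": 0.012, "tz": 0.008, "ax": -1.5, "ay": 0.6, "az": 0.1, "claw": -1}, {"tx": 0.025, "ty": 0.012, "tz": 0.01, "ax": -1.6, "ay": 0.7, "az": -0.0, "claw": -1}, {"tx": 0.025, "ty": 0.012, "tz": 0.009, "ax": -1.5, "ay": 0.6, "az": 0.0, "claw": -1}, {"tx": 0.025, "ty": 0.011, "tz": 0.011, "ax": -1.5, "ay": 0.7, "az": 0.1, "claw": -1}]
[{"tx": 0.025, "ty": 0.012, "tz": 0.011, "ax": -1.5, "ay": 0.6, "az": -0.0, "claw": -1}, {"tx": 0.025, "ty": 0.01, "tz": 0.011, "ax": -1.5, "ay": 0.7, "az": 0.0, "claw": -1}, {"tx": 0.025, "ty": 0.011, "tz": 0.012, "ax": -1.5, "ay": 0.6, "az": 0.1, "claw": -1}, {"tx": 0.025, "ty": 0.01, "tz": 0.013, "ax": -1.5, "ay": 0.7, "az": -0.0, "claw": -1}, {"tx": -0.0, "ty": 0.0, "tz": 0.02, "ax": -0.0, "ay": -0.0, "az": -0.0, "claw": -1}, {"tx": -0.0, "ty": 0.0, "tz": 0.02, "ax": -0.0, "ay": -0.0, "az": -0.0, "claw": -1}]
end [0.5293 0.3134 0.1462]
```

Call:
servo_tool(plan=[{"tx": 0.026, "ty": 0.013, "tz": 0.006, "ax": -1.5, "ay": 0.6, "az": 0.0, "claw": -1}, {"tx": 0.025, "ty": 0.013, "tz": 0.007, "ax": -1.5, "ay": 0.7, "az": 0.1, "claw": -1}, {"tx": 0.026, "ty": 0.013, "tz": 0.007, "ax": -1.5, "ay": 0.6, "az": 0, "claw": -1}, {"tx": 0.025, "ty": 0.012, "tz": 0.008, "ax": -1.5, "ay": 0.7, "az": 0.0, "claw": -1}, {"tx": 0.026, "ty": 0.012, "tz": 0.008, "ax": -1.5, "ay": 0.6, "az": 0.1, "claw": -1}, {"tx": 0.025, "ty": 0.012, "tz": 0.01, "ax": -1.6, "ay": 0.7, "az": 0, "claw": -1}, {"tx": 0.025, "ty": 0.012, "tz": 0.009, "ax": -1.5, "ay": 0.6, "az": 0.0, "claw": -1}, {"tx": 0.025, "ty": 0.011, "tz": 0.011, "ax": -1.5, "ay": 0.7, "az": 0.1, "claw": -1}])

```text
time_s: 4.0
position: [0.4865, 0.1914, 0.2074]
tcp_rot: [0.639, 0.76, 0.111, 0.033]
force: [0.8, 0.2, 0.4]
finger_gap: -0.0
grasp_force: 0.0
```

Call:
servo_tool(plan=[{"tx": 0.025, "ty": 0.012, "tz": 0.011, "ax": -1.5, "ay": 0.6, "az": 0, "claw": -1}, {"tx": 0.025, "ty": 0.01, "tz": 0.011, "ax": -1.5, "ay": 0.7, "az": 0.0, "claw": -1}, {"tx": 0.025, "ty": 0.011, "tz": 0.012, "ax": -1.5, "ay": 0.6, "az": 0.1, "claw": -1}, {"tx": 0.025, "ty": 0.01, "tz": 0.013, "ax": -1.5, "ay": 0.7, "az": 0, "claw": -1}, {"tx": 0, "ty": 0.0, "tz": 0.02, "ax": 0, "ay": 0, "az": 0, "claw": -1}, {"tx": 0, "ty": 0.0, "tz": 0.02, "ax": 0, "ay": 0, "az": 0, "claw": -1}, {"tx": 0, "ty": 0.0, "tz": 0, "ax": 0, "ay": 0, "az": 0, "claw": -1}, {"tx": 0, "ty": 0.0, "tz": 0, "ax": 0, "ay": 0, "az": 0, "claw": -1}])

```text
time_s: 4.8
position: [0.5307, 0.3091, 0.1458]
tcp_rot: [0.634, 0.754, 0.164, 0.049]
force: [0.5, -1.0, 0.7]
finger_gap: 0.0
grasp_force: 0.0
```

```bash
python3 - <<'E'
from h import *
s=bot.state(); r=R.from_quat(s['tcp_rot']); p=np.array(s['position']); print(r.as_matrix()[:,2],-N, s['force'],'tip above cap', (p-.025*N-[.542,.3215,.104])@N, 'lateral',r.inv().apply(p-[.542,.3215,.104]))
p=snap('side'); a=cv2.cvtColor(p['img'],4); q=snap('top'); b=cv2.cvtColor(q['img'],4)
cv2.imwrite('pics/c3.png',np.hstack([cv2.resize(a[195:305,200:310],(400,400)),cv2.resize(b[160:260,140:240],(400,400))]))
E
```

```text
[ 0.2809601   0.18507051 -0.94170607] [ 0.28103007  0.18802012 -0.9411007 ] [ 0.455915   -0.97124837  0.74368031] tip above cap 0.019890078868670783 lateral [-0.00432302  0.00051    -0.04487793]
```

View pics/c3.png

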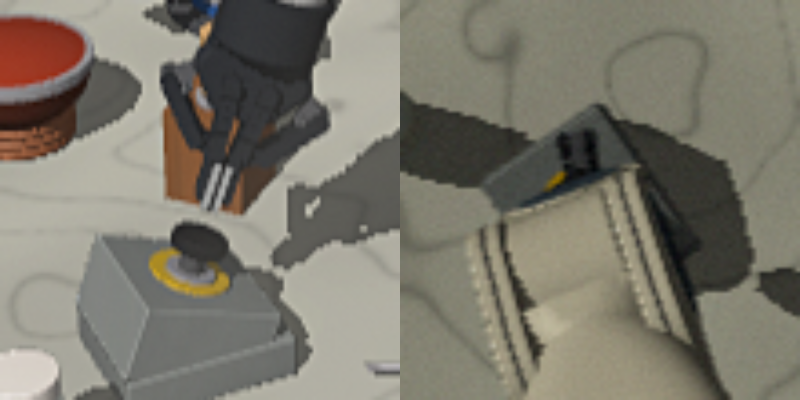

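The fingertips are about 20 mm above the cap and roughly aligned with it. Next I centre them and go down to touch.

Call:
servo_tool(plan=[{"tx": 0.004, "ty": 0, "tz": 0.007, "ax": 0, "ay": 0, "az": 0, "claw": -1}, {"tx": 0, "ty": 0, "tz": 0.006, "ax": 0, "ay": 0, "az": 0, "claw": -1}, {"tx": 0, "ty": 0, "tz": 0.002, "ax": 0, "ay": 0, "az": 0, "claw": -1}, {"tx": 0, "ty": 0, "tz": 0, "ax": 0, "ay": 0, "az": 0, "claw": -1}, {"tx": 0, "ty": 0, "tz": 0, "ax": 0, "ay": 0, "az": 0, "claw": -1}])

```text
time_s: 5.4
position: [0.5341, 0.3163, 0.1321]
tcp_rot: [0.634, 0.754, 0.164, 0.049]
force: [0.1, 0.2, 0.1]
finger_gap: -0.0003
grasp_force: 0.0
```

Call:
servo_tool(plan=[{"tx": 0, "ty": 0, "tz": 0.002, "ax": 0, "ay": 0, "az": 0, "claw": -1}, {"tx": 0, "ty": 0, "tz": 0, "ax": 0, "ay": 0, "az": 0, "claw": -1}])

```text
time_s: 5.6
position: [0.5347, 0.3166, 0.1302]
tcp_rot: [0.634, 0.754, 0.164, 0.049]
force: [-0.2, 0.8, 0.2]
finger_gap: -0.0
grasp_force: 0.0
```

Call:
servo_tool(plan=[{"tx": 0, "ty": 0, "tz": 0.002, "ax": 0, "ay": 0, "az": 0, "claw": -1}, {"tx": 0, "ty": 0, "tz": 0, "ax": 0, "ay": 0, "az": 0, "claw": -1}])

```text
time_s: 5.8
position: [0.5353, 0.317, 0.1282]
tcp_rot: [0.634, 0.754, 0.164, 0.049]
force: [-1.0, -0.7, 0.0]
finger_gap: -0.0003
grasp_force: 0.0
```

Call:
servo_tool(plan=[{"tx": 0, "ty": 0, "tz": 0.002, "ax": 0, "ay": 0, "az": 0, "claw": -1}, {"tx": 0, "ty": 0, "tz": 0, "ax": 0, "ay": 0, "az": 0, "claw": -1}])

```text
time_s: 6.0
position: [0.5359, 0.3174, 0.1266]
tcp_rot: [0.634, 0.754, 0.164, 0.049]
force: [-2.4, -1.3, 4.3]
finger_gap: 0.0001
grasp_force: 2.2
```

Call:
servo_tool(plan=[{"tx": 0, "ty": 0, "tz": 0.002, "ax": 0, "ay": 0, "az": 0, "claw": -1}, {"tx": 0, "ty": 0, "tz": 0, "ax": 0, "ay": 0, "az": 0, "claw": -1}])

```text
time_s: 6.2
position: [0.5364, 0.3178, 0.1247]
tcp_rot: [0.634, 0.754, 0.164, 0.049]
force: [-1.8, -0.9, 4.5]
finger_gap: 0.0003
grasp_force: 2.6
```

Call:
servo_tool(plan=[{"tx": 0, "ty": 0, "tz": 0.003, "ax": 0, "ay": 0, "az": 0, "claw": -1}, {"tx": 0, "ty": 0, "tz": 0.0025, "ax": 0, "ay": 0, "az": 0, "claw": -1}, {"tx": 0, "ty": 0, "tz": 0, "ax": 0, "ay": 0, "az": 0, "claw": -1}, {"tx": 0, "ty": 0, "tz": 0, "ax": 0, "ay": 0, "az": 0, "claw": -1}])

```text
time_s: 6.6
position: [0.538, 0.3188, 0.1197]
tcp_rot: [0.634, 0.754, 0.164, 0.049]
force: [-3.9, -1.2, 6.6]
finger_gap: -0.0001
grasp_force: 3.5
```

```bash
cat >> h.py <<'E'
def theta(p):
    # arm hole angle from top view
    P=None
    rr,g,b=p['img'].astype(int).transpose(2,0,1); yl=((rr>b+60)&(g>b+40)).astype(np.uint8)
    yl[:, :280]=0; yl[:, 460:]=0; yl[:120]=0; yl[260:]=0
    v,u=np.nonzero(yl); Q=np.array([ray(p,x,y,.084) for x,y in zip(u,v)])
    A=np.array([.601,-.2345]); d=Q[:,:2]-A; rad=np.hypot(*d.T); k=(rad>.07)&(rad<.17); d=d[k]
    ang=np.arctan2(d[:,1],d[:,0]); c=d.mean(0)
    hs=[x for x in blob(p,(300,365,140,215),lambda r,g,b:~((r>b+60)&(g>b+40)),.084) if 25<x[0]<100]
    return k.sum(), 1-(np.radians(100.3)-np.arctan2(c[1],c[0])), [(x[0],1-(np.radians(100.3)-np.arctan2(*(x[2][:2]-A)[::-1])),np.hypot(*(x[2][:2]-A))) for x in hs]
def look():
    s=bot.state(); print(round(float(s['time_s']),2),'F',np.dot(s['force'],N).round(2),theta(snap('top')))
E
python3 -c "
from h import *
look()"
```

```text
6.6 F 7.54 (np.int64(471), np.float64(0.1472268843605652), [(56, np.float64(0.14657670723297722), np.float64(0.12935880333398264))])
```

Call:
servo_tool(plan=[{"tx": 0, "ty": 0, "tz": 0, "ax": 0, "ay": 0, "az": 0, "claw": -1}, {"tx": 0, "ty": 0, "tz": 0, "ax": 0, "ay": 0, "az": 0, "claw": -1}, {"tx": 0, "ty": 0, "tz": 0, "ax": 0, "ay": 0, "az": 0, "claw": -1}, {"tx": 0, "ty": 0, "tz": 0, "ax": 0, "ay": 0, "az": 0, "claw": -1}, {"tx": 0, "ty": 0, "tz": 0, "ax": 0, "ay": 0, "az": 0, "claw": -1}, {"tx": 0, "ty": 0, "tz": 0, "ax": 0, "ay": 0, "az": 0, "claw": -1}, {"tx": 0, "ty": 0, "tz": 0, "ax": 0, "ay": 0, "az": 0, "claw": -1}, {"tx": 0, "ty": 0, "tz": 0, "ax": 0, "ay": 0, "az": 0, "claw": -1}])

```text
time_s: 7.45
position: [0.5379, 0.3188, 0.1198]
tcp_rot: [0.634, 0.754, 0.164, 0.049]
force: [-4.3, -1.2, 4.9]
finger_gap: 0.0002
grasp_force: 3.4
```

Call:
servo_tool(plan=[{"tx": 0, "ty": 0, "tz": 0, "ax": 0, "ay": 0, "az": 0, "claw": -1}, {"tx": 0, "ty": 0, "tz": 0, "ax": 0, "ay": 0, "az": 0, "claw": -1}, {"tx": 0, "ty": 0, "tz": 0, "ax": 0, "ay": 0, "az": 0, "claw": -1}, {"tx": 0, "ty": 0, "tz": 0, "ax": 0, "ay": 0, "az": 0, "claw": -1}, {"tx": 0, "ty": 0, "tz": 0, "ax": 0, "ay": 0, "az": 0, "claw": -1}, {"tx": 0, "ty": 0, "tz": 0, "ax": 0, "ay": 0, "az": 0, "claw": -1}, {"tx": 0, "ty": 0, "tz": 0, "ax": 0, "ay": 0, "az": 0, "claw": -1}, {"tx": 0, "ty": 0, "tz": 0, "ax": 0, "ay": 0, "az": 0, "claw": -1}])

```text
time_s: 8.25
position: [0.5379, 0.3188, 0.1198]
tcp_rot: [0.634, 0.754, 0.164, 0.049]
force: [-3.3, -1.3, 5.6]
finger_gap: 0.0
grasp_force: 3.3
```

```bash
python3 -c "
from h import *
look()"
```

```text
8.25 F 6.44 (np.int64(457), np.float64(0.4054716856121954), [(56, np.float64(0.4072872884596812), np.float64(0.12882891756123696))])
```

Call:
servo_tool(plan=[{"tx": 0, "ty": 0, "tz": 0, "ax": 0, "ay": 0, "az": 0, "claw": -1}, {"tx": 0, "ty": 0, "tz": 0, "ax": 0, "ay": 0, "az": 0, "claw": -1}, {"tx": 0, "ty": 0, "tz": 0, "ax": 0, "ay": 0, "az": 0, "claw": -1}, {"tx": 0, "ty": 0, "tz": 0, "ax": 0, "ay": 0, "az": 0, "claw": -1}, {"tx": 0, "ty": 0, "tz": 0, "ax": 0, "ay": 0, "az": 0, "claw": -1}, {"tx": 0, "ty": 0, "tz": 0, "ax": 0, "ay": 0, "az": 0, "claw": -1}, {"tx": 0, "ty": 0, "tz": 0, "ax": 0, "ay": 0, "az": 0, "claw": -1}, {"tx": 0, "ty": 0, "tz": 0, "ax": 0, "ay": 0, "az": 0, "claw": -1}])

```text
time_s: 9.1
position: [0.538, 0.3188, 0.1197]
tcp_rot: [0.634, 0.754, 0.164, 0.049]
force: [-3.8, -1.4, 4.9]
finger_gap: 0.0002
grasp_force: 3.2
```

Call:
servo_tool(plan=[{"tx": 0, "ty": 0, "tz": 0, "ax": 0, "ay": 0, "az": 0, "claw": -1}, {"tx": 0, "ty": 0, "tz": 0, "ax": 0, "ay": 0, "az": 0, "claw": -1}, {"tx": 0, "ty": 0, "tz": 0, "ax": 0, "ay": 0, "az": 0, "claw": -1}, {"tx": 0, "ty": 0, "tz": 0, "ax": 0, "ay": 0, "az": 0, "claw": -1}, {"tx": 0, "ty": 0, "tz": 0, "ax": 0, "ay": 0, "az": 0, "claw": -1}, {"tx": 0, "ty": 0, "tz": 0, "ax": 0, "ay": 0, "az": 0, "claw": -1}, {"tx": 0, "ty": 0, "tz": 0, "ax": 0, "ay": 0, "az": 0, "claw": -1}, {"tx": 0, "ty": 0, "tz": 0, "ax": 0, "ay": 0, "az": 0, "claw": -1}])

```text
time_s: 9.9
position: [0.5379, 0.3188, 0.1197]
tcp_rot: [0.634, 0.754, 0.164, 0.049]
force: [-3.1, -1.1, 5.1]
finger_gap: -0.0
grasp_force: 3.1
```

```bash
python3 -c "
from h import *
look()"
```

```text
9.9 F 5.9 (np.int64(318), np.float64(0.5971228394911297), [])
```

Call:
servo_tool(plan=[{"tx": 0, "ty": 0, "tz": 0, "ax": 0, "ay": 0, "az": 0, "claw": -1}, {"tx": 0, "ty": 0, "tz": 0, "ax": 0, "ay": 0, "az": 0, "claw": -1}, {"tx": 0, "ty": 0, "tz": 0, "ax": 0, "ay": 0, "az": 0, "claw": -1}, {"tx": 0, "ty": 0, "tz": 0, "ax": 0, "ay": 0, "az": 0, "claw": -1}, {"tx": 0, "ty": 0, "tz": 0, "ax": 0, "ay": 0, "az": 0, "claw": -1}, {"tx": 0, "ty": 0, "tz": 0, "ax": 0, "ay": 0, "az": 0, "claw": -1}, {"tx": 0, "ty": 0, "tz": 0, "ax": 0, "ay": 0, "az": 0, "claw": -1}, {"tx": 0, "ty": 0, "tz": 0, "ax": 0, "ay": 0, "az": 0, "claw": -1}])

```text
time_s: 10.75
position: [0.538, 0.3188, 0.1197]
tcp_rot: [0.634, 0.754, 0.164, 0.049]
force: [-2.3, -2.3, 6.5]
finger_gap: 0.0003
grasp_force: 3.0
```

```bash
python3 - <<'E'
from h import *
t=bot.state()['time_s']; p=snap('top','t4.png')
A=np.array([.601,-.2345])
def edge(img):
    r,g,b=img.astype(int).transpose(2,0,1); y=((r>b+60)&(g>b+40)); y[:,:280]=0;y[:,460:]=0;y[:120]=0;y[260:]=0
    v,u=np.nonzero(y); d=np.array([ray(p,a,c,.084)[:2] for a,c in zip(u,v)])-A; rad=np.hypot(*d.T); k=(rad>.105)&(rad<.155)
    an=np.unwrap(np.arctan2(d[k,1],d[k,0])); rr=rad[k]
    # outer 12 bins: min angle*rad per radius bin
    e=[np.min(an[(rr>=a)&(rr<a+.007)]) for a in np.arange(.113,.147,.007) if ((rr>=a)&(rr<a+.007)).any()]
    return np.round(e,3),len(an)
a=cv2.imread('pics/top1.png')[:,:,::-1]
e0=edge(a);e1=edge(p['img']); print(t,e0,e1,.106+np.mean(e1[0])-np.mean(e0[0]) if len(e0[0])==len(e1[0]) else '')
E
```

```text
10.75 (array([0.577, 0.607, 0.611, 0.635, 0.638]), 296) (array([1.284, 1.303, 1.314, 1.329, 1.359]), 172) 0.8102
```

Call:
servo_tool(plan=[{"tx": 0, "ty": 0, "tz": 0, "ax": 0, "ay": 0, "az": 0, "claw": -1}, {"tx": 0, "ty": 0, "tz": 0, "ax": 0, "ay": 0, "az": 0, "claw": -1}, {"tx": 0, "ty": 0, "tz": 0, "ax": 0, "ay": 0, "az": 0, "claw": -1}, {"tx": 0, "ty": 0, "tz": 0, "ax": 0, "ay": 0, "az": 0, "claw": -1}, {"tx": 0, "ty": 0, "tz": 0, "ax": 0, "ay": 0, "az": 0, "claw": -1}, {"tx": 0, "ty": 0, "tz": 0, "ax": 0, "ay": 0, "az": 0, "claw": -1}, {"tx": 0, "ty": 0, "tz": 0, "ax": 0, "ay": 0, "az": 0, "claw": -1}, {"tx": 0, "ty": 0, "tz": 0, "ax": 0, "ay": 0, "az": 0, "claw": -1}])

```text
time_s: 11.6
position: [0.5379, 0.3188, 0.1197]
tcp_rot: [0.634, 0.754, 0.164, 0.049]
force: [-2.8, -1.4, 5.8]
finger_gap: -0.0003
grasp_force: 2.9
```

Call:
servo_tool(plan=[{"tx": 0, "ty": 0, "tz": 0, "ax": 0, "ay": 0, "az": 0, "claw": -1}, {"tx": 0, "ty": 0, "tz": -0.02, "ax": 0, "ay": 0, "az": 0, "claw": -1}, {"tx": 0, "ty": 0, "tz": -0.03, "ax": 0, "ay": 0, "az": 0, "claw": 0}, {"tx": 0, "ty": 0, "tz": -0.03, "ax": 0, "ay": 0, "az": 0, "claw": 0.6}, {"tx": 0, "ty": 0, "tz": 0, "ax": 0, "ay": 0, "az": 0, "claw": 0.6}, {"tx": 0, "ty": 0, "tz": 0, "ax": 0, "ay": 0, "az": 0, "claw": 0.6}])

```text
time_s: 12.2
position: [0.5156, 0.304, 0.1952]
tcp_rot: [0.634, 0.754, 0.165, 0.049]
force: [0.1, -0.3, -0.2]
finger_gap: 0.0581
grasp_force: 0.0
```

```bash
python3 - <<'E'
from h import *
p=snap('top'); q=snap('side')
cv2.imwrite('pics/c5.png',np.hstack([cv2.resize(cv2.cvtColor(p['img'],4)[150:230,290:390],(500,400)),cv2.resize(cv2.cvtColor(q['img'],4)[130:200,220:270],(286,400))]))
print('hole px',blob(p,(320,350,182,210),lambda r,g,b:(b<80)&~((r>b+60)&(g>b+40)),.1))
P=pts(p); m=(P[:,2]>.172)&(P[:,2]<.184)&(P[:,1]<-.05)&(P[:,0]>.5); print('rim',cv2.minEnclosingCircle(P[m][:,:2].astype(np.float32)))
D=down(100.3); g=np.array([.570,.0965,.127])
plan([(g+[0,0,.11],D,11),(g+[0,0,.02],D,3)],.6)
E
```

```text
hole px [(13, array([348.2, 184.5]), array([ 0.6121, -0.1492,  0.1   ])), (126, array([341.3, 204.8]), array([ 0.5522, -0.1264,  0.1   ])), (69, array([334. , 195.8]), array([ 0.5794, -0.1067,  0.1   ]))]
rim ((0.5993398427963257, -0.24102050065994263), 0.0649467334151268)
[{"tx": -0.019, "ty": 0.003, "tz": -0.006, "ax": 1.6, "ay": -0.7, "az": -0.0, "claw": 0.6}, {"tx": -0.019, "ty": 0.003, "tz": -0.005, "ax": 1.7, "ay": -0.7, "az": -0.1, "claw": 0.6}, {"tx": -0.018, "ty": 0.003, "tz": -0.006, "ax": 1.6, "ay": -0.7, "az": -0.0, "claw": 0.6}, {"tx": -0.019, "ty": 0.003, "tz": -0.005, "ax": 1.7, "ay": -0.7, "az": -0.0, "claw": 0.6}, {"tx": -0.019, "ty": 0.002, "tz": -0.006, "ax": 1.6, "ay": -0.7, "az": -0.1, "claw": 0.6}, {"tx": -0.02, "ty": 0.003, "tz": -0.005, "ax": 1.6, "ay": -0.7, "az": -0.0, "claw": 0.6}, {"tx": -0.019, "ty": 0.002, "tz": -0.005, "ax": 1.7, "ay": -0.8, "az": -0.1, "claw": 0.6}, {"tx": -0.019, "ty": 0.002, "tz": -0.004, "ax": 1.6, "ay": -0.7, "az": 0.0, "claw": 0.6}]
[{"tx": -0.019, "ty": 0.002, "tz": -0.005, "ax": 1.6, "ay": -0.7, "az": -0.0, "claw": 0.6}, {"tx": -0.02, "ty": 0.002, "tz": -0.004, "ax": 1.7, "ay": -0.7, "az": -0.1, "claw": 0.6}, {"tx": -0.019, "ty": 0.001, "tz": -0.004, "ax": 1.6, "ay": -0.7, "az": -0.0, "claw": 0.6}, {"tx": 0.0, "ty": 0.0, "tz": 0.03, "ax": 0.0, "ay": 0.0, "az": -0.0, "claw": 0.6}, {"tx": 0.0, "ty": 0.0, "tz": 0.03, "ax": 0.0, "ay": 0.0, "az": -0.0, "claw": 0.6}, {"tx": 0.0, "ty": 0.0, "tz": 0.03, "ax": 0.0, "ay": 0.0, "az": -0.0, "claw": 0.6}]
end [0.5696 0.0963 0.1469]
```

View pics/c5.png

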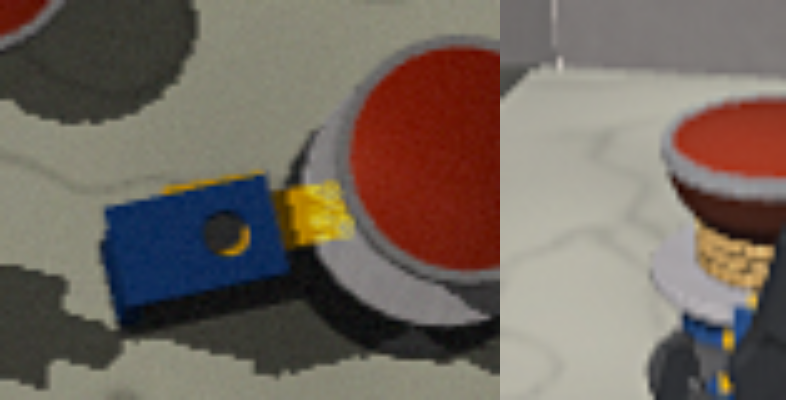

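The lug and arm holes overlap, with only a thin yellow crescent at the lower right of the hole at crop (228,233). That puts the turntable at about 0.975, inside the drift's capture range. Next I fetch the drift.

Call:
servo_tool(plan=[{"tx": -0.019, "ty": 0.003, "tz": -0.006, "ax": 1.6, "ay": -0.7, "az": 0, "claw": 0.6}, {"tx": -0.019, "ty": 0.003, "tz": -0.005, "ax": 1.7, "ay": -0.7, "az": -0.1, "claw": 0.6}, {"tx": -0.018, "ty": 0.003, "tz": -0.006, "ax": 1.6, "ay": -0.7, "az": 0, "claw": 0.6}, {"tx": -0.019, "ty": 0.003, "tz": -0.005, "ax": 1.7, "ay": -0.7, "az": 0, "claw": 0.6}, {"tx": -0.019, "ty": 0.002, "tz": -0.006, "ax": 1.6, "ay": -0.7, "az": -0.1, "claw": 0.6}, {"tx": -0.02, "ty": 0.003, "tz": -0.005, "ax": 1.6, "ay": -0.7, "az": 0, "claw": 0.6}, {"tx": -0.019, "ty": 0.002, "tz": -0.005, "ax": 1.7, "ay": -0.8, "az": -0.1, "claw": 0.6}, {"tx": -0.019, "ty": 0.002, "tz": -0.004, "ax": 1.6, "ay": -0.7, "az": 0.0, "claw": 0.6}])

```text
time_s: 13.1
position: [0.5553, 0.1523, 0.2247]
tcp_rot: [0.641, 0.766, 0.044, 0.013]
force: [0.2, 0.2, -0.1]
finger_gap: 0.068
grasp_force: 0.0
```

Call:
servo_tool(plan=[{"tx": -0.019, "ty": 0.002, "tz": -0.005, "ax": 1.6, "ay": -0.7, "az": 0, "claw": 0.6}, {"tx": -0.02, "ty": 0.002, "tz": -0.004, "ax": 1.7, "ay": -0.7, "az": -0.1, "claw": 0.6}, {"tx": -0.019, "ty": 0.001, "tz": -0.004, "ax": 1.6, "ay": -0.7, "az": 0, "claw": 0.6}, {"tx": 0, "ty": 0, "tz": 0, "ax": 0, "ay": 0, "az": 0, "claw": 0.6}, {"tx": 0, "ty": 0, "tz": 0, "ax": 0, "ay": 0, "az": 0, "claw": 0.6}, {"tx": 0, "ty": 0, "tz": 0, "ax": 0, "ay": 0, "az": 0, "claw": 0.6}])

```text
time_s: 13.7
position: [0.5694, 0.097, 0.2372]
tcp_rot: [0.641, 0.768, 0.001, 0.0]
force: [0.4, 0.3, -0.1]
finger_gap: 0.0682
grasp_force: 0.0
```

```bash
python3 - <<'E'
from h import *
D=down(100.3); s=bot.state(); print(s['position'],s['finger_gap'],(R.from_quat(s['tcp_rot']).inv()*D).as_rotvec(degrees=True))
q=snap('side'); P=pts(q); m=(P[:,2]>.1)&(P[:,2]<.148)&(abs(P[:,1]-.1)<.03)&(abs(P[:,0]-.57)<.03); print('handle side',m.sum(),P[m].mean(0),P[m].min(0),P[m].max(0))
plan([(np.array([.570,.097,.131]),D,4)],.6)
E
```

```text
[0.56939556 0.0969779  0.23715228] 0.0682322628627109 [ 0.04952409 -0.03312774  0.0142313 ]
handle side 141 [0.56869753 0.10868777 0.12416567] [0.55604143 0.09881471 0.10003404] [0.58443598 0.11721621 0.14717199]
[{"tx": -0.0, "ty": 0.0, "tz": 0.027, "ax": 0.0, "ay": -0.0, "az": 0.0, "claw": 0.6}, {"tx": -0.0, "ty": 0.0, "tz": 0.026, "ax": 0.0, "ay": -0.0, "az": 0.0, "claw": 0.6}, {"tx": -0.0, "ty": 0.0, "tz": 0.027, "ax": 0.1, "ay": -0.0, "az": 0.0, "claw": 0.6}, {"tx": -0.0, "ty": 0.001, "tz": 0.026, "ax": -0.0, "ay": -0.0, "az": 0.0, "claw": 0.6}]
end [0.5704 0.0973 0.1314]
```

Call:
servo_tool(plan=[{"tx": 0.001, "ty": 0.0, "tz": 0.027, "ax": 0, "ay": 0, "az": 0, "claw": 0.6}, {"tx": 0, "ty": 0.0, "tz": 0.026, "ax": 0, "ay": 0, "az": 0, "claw": 0.6}, {"tx": 0, "ty": 0.0, "tz": 0.027, "ax": 0, "ay": 0, "az": 0, "claw": 0.6}, {"tx": 0, "ty": 0.001, "tz": 0.026, "ax": 0, "ay": 0, "az": 0, "claw": 0.6}, {"tx": 0, "ty": 0, "tz": 0, "ax": 0, "ay": 0, "az": 0, "claw": 0.6}])

```text
time_s: 14.25
position: [0.5686, 0.0982, 0.129]
tcp_rot: [0.64, 0.768, -0.001, -0.002]
force: [0.2, -1.1, 0.5]
finger_gap: 0.0686
grasp_force: 0.0
```

Call:
servo_tool(plan=[{"tx": 0, "ty": 0, "tz": 0, "ax": 0, "ay": 0, "az": 0, "claw": -0.1}, {"tx": 0, "ty": 0, "tz": 0, "ax": 0, "ay": 0, "az": 0, "claw": -0.5}, {"tx": 0, "ty": 0, "tz": 0, "ax": 0, "ay": 0, "az": 0, "claw": -1}, {"tx": 0, "ty": 0, "tz": 0, "ax": 0, "ay": 0, "az": 0, "claw": -1}, {"tx": 0, "ty": 0, "tz": 0, "ax": 0, "ay": 0, "az": 0, "claw": -1}, {"tx": 0, "ty": 0, "tz": 0, "ax": 0, "ay": 0, "az": 0, "claw": -1}], squeeze=60)

```text
time_s: 14.85
position: [0.5715, 0.0978, 0.1337]
tcp_rot: [0.641, 0.768, 0.002, 0.002]
force: [0.5, 1.0, 8.2]
finger_gap: 0.0285
grasp_force: 58.6
```

Call:
servo_tool(plan=[{"tx": 0, "ty": 0, "tz": -0.01, "ax": 0, "ay": 0, "az": 0, "claw": -1}, {"tx": 0, "ty": 0, "tz": -0.02, "ax": 0, "ay": 0, "az": 0, "claw": -1}, {"tx": 0, "ty": 0, "tz": -0.03, "ax": 0, "ay": 0, "az": 0, "claw": -1}, {"tx": 0, "ty": 0, "tz": -0.03, "ax": 0, "ay": 0, "az": 0, "claw": -1}, {"tx": 0, "ty": 0, "tz": -0.02, "ax": 0, "ay": 0, "az": 0, "claw": -1}, {"tx": 0, "ty": 0, "tz": 0, "ax": 0, "ay": 0, "az": 0, "claw": -1}, {"tx": 0, "ty": 0, "tz": 0, "ax": 0, "ay": 0, "az": 0, "claw": -1}])

```text
time_s: 15.55
position: [0.5704, 0.0975, 0.2417]
tcp_rot: [0.641, 0.768, 0.001, 0.001]
force: [-0.9, 1.0, -3.4]
finger_gap: 0.0286
grasp_force: 60.0
```

```bash
python3 - <<'E'
from h import *
D=down(100.3); s=bot.state(); tc=np.array(s['position']); print(tc,s['force'],(R.from_quat(s['tcp_rot']).inv()*D).as_rotvec(degrees=True))
q=snap('side','s6.png'); t=snap('top')
for n,p in(('side',q),('top',t)):
    P=pts(p); m=(P[:,2]>tc[2]-.125)&(P[:,2]<tc[2]-.02)&(np.hypot(P[:,0]-tc[0],P[:,1]-tc[1])<.03); K=P[m]; print(n,m.sum())
    for a in np.arange(-.125,-.02,.01):
        k=K[(K[:,2]>tc[2]+a)&(K[:,2]<tc[2]+a+.01)]
        if len(k)>3: print(round(a,3),len(k),k.mean(0).round(4),k[:,:2].min(0).round(4),k[:,:2].max(0).round(4))
img=cv2.cvtColor(q['img'],4); cv2.imwrite('pics/c6.png',cv2.resize(img[130:250,210:320],(550,600)))
plan([(np.array([.578,-.108,tc[2]]),D,9)],-1)
E
```

```text
[0.57035446 0.09754341 0.24171591] [-0.93948986  0.96910191 -3.40149042] [ 0.0995759   0.00300786 -0.00872355]
side 230
-0.115 11 [0.5691 0.1021 0.1329] [0.5624 0.0978] [0.5755 0.1067]
-0.105 13 [0.5685 0.1026 0.1419] [0.5626 0.0972] [0.5782 0.1088]
-0.095 17 [0.5686 0.1046 0.1518] [0.5593 0.0981] [0.5771 0.1075]
-0.085 19 [0.5682 0.1067 0.1624] [0.559  0.1003] [0.5799 0.1108]
-0.075 23 [0.5675 0.1075 0.1718] [0.558  0.1026] [0.5796 0.1121]
-0.065 27 [0.568  0.1074 0.1817] [0.5575 0.1001] [0.5792 0.118 ]
-0.055 18 [0.5675 0.1096 0.1919] [0.5543 0.1038] [0.5803 0.1176]
-0.045 51 [0.568  0.1066 0.2009] [0.549  0.0847] [0.5881 0.1181]
-0.035 32 [0.5666 0.1093 0.2116] [0.555  0.0982] [0.581  0.1165]
-0.025 18 [0.5693 0.1089 0.2192] [0.5556 0.1002] [0.5896 0.1165]
top 0
[{"tx": -0.023, "ty": -0.003, "tz": -0.0, "ax": -0.0, "ay": -0.0, "az": -0.0, "claw": -1}, {"tx": -0.022, "ty": -0.003, "tz": -0.0, "ax": -0.0, "ay": -0.0, "az": -0.0, "claw": -1}, {"tx": -0.023, "ty": -0.004, "tz": -0.0, "ax": -0.0, "ay": -0.0, "az": -0.0, "claw": -1}, {"tx": -0.023, "ty": -0.003, "tz": -0.001, "ax": -0.0, "ay": -0.0, "az": -0.0, "claw": -1}, {"tx": -0.022, "ty": -0.003, "tz": 0.0, "ax": -0.0, "ay": -0.0, "az": -0.0, "claw": -1}, {"tx": -0.023, "ty": -0.003, "tz": 0.0, "ax": -0.0, "ay": -0.0, "az": -0.0, "claw": -1}, {"tx": -0.022, "ty": -0.003, "tz": 0.0, "ax": -0.0, "ay": -0.0, "az": -0.0, "claw": -1}, {"tx": -0.023, "ty": -0.004, "tz": -0.0, "ax": -0.0, "ay": -0.0, "az": -0.0, "claw": -1}]
[{"tx": -0.023, "ty": -0.003, "tz": -0.0, "ax": -0.0, "ay": -0.0, "az": -0.0, "claw": -1}]
end [ 0.5778 -0.1084  0.2415]
```

View pics/c6.png

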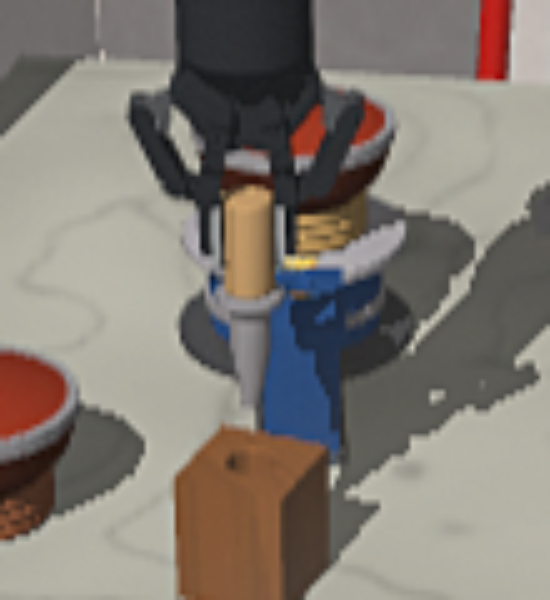

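The drift hangs upright in the grip, its collar at crop (253,303) and its tip at crop (247,410). Next I move it over the lug.

Call:
servo_tool(plan=[{"tx": -0.023, "ty": -0.003, "tz": 0, "ax": 0, "ay": 0, "az": 0, "claw": -1}, {"tx": -0.022, "ty": -0.003, "tz": 0, "ax": 0, "ay": 0, "az": 0, "claw": -1}, {"tx": -0.023, "ty": -0.004, "tz": 0, "ax": 0, "ay": 0, "az": 0, "claw": -1}, {"tx": -0.023, "ty": -0.003, "tz": -0.001, "ax": 0, "ay": 0, "az": 0, "claw": -1}, {"tx": -0.022, "ty": -0.003, "tz": 0.0, "ax": 0, "ay": 0, "az": 0, "claw": -1}, {"tx": -0.023, "ty": -0.003, "tz": 0.0, "ax": 0, "ay": 0, "az": 0, "claw": -1}, {"tx": -0.022, "ty": -0.003, "tz": 0.0, "ax": 0, "ay": 0, "az": 0, "claw": -1}, {"tx": -0.023, "ty": -0.004, "tz": 0, "ax": 0, "ay": 0, "az": 0, "claw": -1}])

```text
time_s: 16.45
position: [0.5768, -0.0859, 0.2414]
tcp_rot: [0.641, 0.768, 0.0, -0.001]
force: [1.2, -0.9, -2.8]
finger_gap: 0.0287
grasp_force: 59.9
```

Call:
servo_tool(plan=[{"tx": -0.023, "ty": -0.003, "tz": 0, "ax": 0, "ay": 0, "az": 0, "claw": -1}, {"tx": 0, "ty": 0, "tz": 0, "ax": 0, "ay": 0, "az": 0, "claw": -1}, {"tx": 0, "ty": 0, "tz": 0, "ax": 0, "ay": 0, "az": 0, "claw": -1}, {"tx": 0, "ty": 0, "tz": 0, "ax": 0, "ay": 0, "az": 0, "claw": -1}])

```text
time_s: 16.85
position: [0.5782, -0.1077, 0.2423]
tcp_rot: [0.641, 0.768, 0.001, -0.0]
force: [-0.0, -0.1, -2.5]
finger_gap: 0.0287
grasp_force: 59.9
```

```bash
python3 - <<'E'
from h import *
s=bot.state(); tc=np.array(s['position']); print(tc)
q=snap('side','s7.png')
P=pts(q); col=q['img'][q['depth']>0].astype(int); r,g,b=col.T
m=(P[:,2]>tc[2]-.12)&(P[:,2]<tc[2]-.05)&(np.hypot(P[:,0]-tc[0],P[:,1]-tc[1])<.025)&~((b>r+30)); K=P[m]
for a in np.arange(-.12,-.05,.01):
    k=K[(K[:,2]>tc[2]+a)&(K[:,2]<tc[2]+a+.01)]
    if len(k)>3: print(round(a,3),len(k),k.mean(0).round(4),k[:,:2].min(0).round(4),k[:,:2].max(0).round(4))
mk=(b>r+30)&(b>g+10)&(abs(P[:,2]-.1)<.006)&(P[:,1]<-.02); L=P[mk]; print('lug side',len(L),cv2.minAreaRect(L[:,:2].astype(np.float32)),L[:,2].mean())
img=cv2.cvtColor(q['img'],4); cv2.imwrite('pics/c7.png',cv2.resize(img[130:210,220:310],(675,600),interpolation=cv2.INTER_CUBIC))
E
```

```text
[ 0.57818157 -0.10765395  0.24225263]
-0.11 13 [ 0.5765 -0.104   0.1372] [ 0.5709 -0.1124] [ 0.5854 -0.098 ]
-0.1 12 [ 0.5759 -0.1018  0.1476] [ 0.5699 -0.1083] [ 0.5835 -0.0932]
-0.09 17 [ 0.5762 -0.1004  0.158 ] [ 0.5672 -0.11  ] [ 0.5874 -0.0908]
-0.08 18 [ 0.5756 -0.0984  0.168 ] [ 0.566  -0.1082] [ 0.5862 -0.0922]
-0.07 20 [ 0.5761 -0.0982  0.1775] [ 0.5662 -0.1032] [ 0.5861 -0.0928]
-0.06 17 [ 0.5764 -0.0983  0.1871] [ 0.5661 -0.1038] [ 0.586  -0.0934]
lug side 248 ((0.5728988647460938, -0.08919823914766312), (0.057140931487083435, 0.10662428289651871), 10.514337539672852) 0.10146260043096696
```

View pics/c7.png

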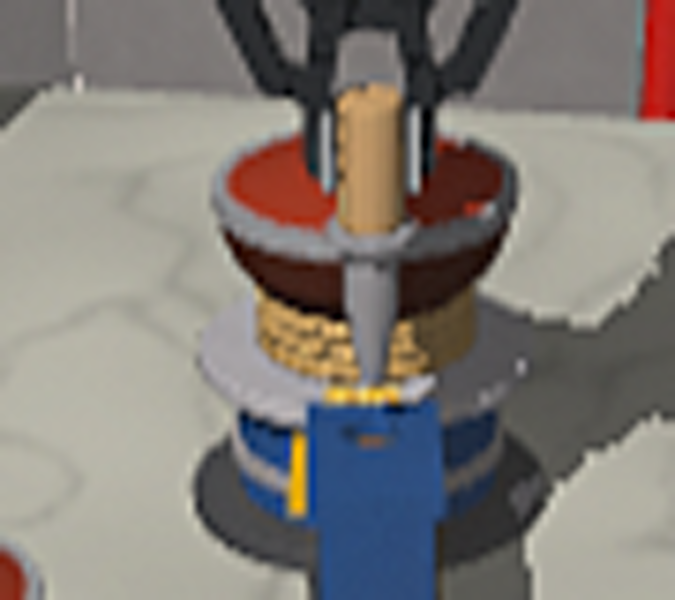

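The tip (crop 373,388) is over the lug hole (crop 372,437). Next I'll compare both points in world coordinates.

```bash
python3 - <<'E'
from h import *
q=snap('side')
f=lambda x,y,z: ray(q,220+(x+.5)/7.5-.5,130+(y+.5)/7.5-.5,z).round(4)
print('hole',f(371,437,.1),'tip',f(372,388,.1236),f(372,385,.1236))
print('hole blob',blob(q,(262,278,184,194),lambda r,g,b:b<r+25,.1))
E
```

```text
hole [ 0.5778 -0.1056  0.1   ] tip [ 0.5773 -0.1066  0.1236] [ 0.5778 -0.1096  0.1236]
hole blob []
```

Call:
servo_tool(plan=[{"tx": 0, "ty": 0, "tz": 0.01, "ax": 0, "ay": 0, "az": 0, "claw": -1}, {"tx": 0, "ty": 0, "tz": 0.01, "ax": 0, "ay": 0, "az": 0, "claw": -1}, {"tx": 0, "ty": 0, "tz": 0.01, "ax": 0, "ay": 0, "az": 0, "claw": -1}, {"tx": 0, "ty": 0, "tz": 0, "ax": 0, "ay": 0, "az": 0, "claw": -1}, {"tx": 0, "ty": 0, "tz": 0, "ax": 0, "ay": 0, "az": 0, "claw": -1}])

```text
time_s: 17.45
position: [0.5784, -0.1082, 0.2125]
tcp_rot: [0.641, 0.768, 0.001, 0.0]
force: [-0.8, 0.1, -3.3]
finger_gap: 0.0285
grasp_force: 59.8
```

Call:
servo_tool(plan=[{"tx": 0, "ty": 0, "tz": 0.006, "ax": 0, "ay": 0, "az": 0, "claw": -1}, {"tx": 0, "ty": 0, "tz": 0.006, "ax": 0, "ay": 0, "az": 0, "claw": -1}, {"tx": 0, "ty": 0, "tz": 0, "ax": 0, "ay": 0, "az": 0, "claw": -1}])

```text
time_s: 17.75
position: [0.5782, -0.1082, 0.2]
tcp_rot: [0.641, 0.768, 0.0, -0.0]
force: [0.3, -0.2, -3.9]
finger_gap: 0.0289
grasp_force: 59.8
```

Call:
servo_tool(plan=[{"tx": 0, "ty": 0, "tz": 0.005, "ax": 0, "ay": 0, "az": 0, "claw": -1}, {"tx": 0, "ty": 0, "tz": 0.005, "ax": 0, "ay": 0, "az": 0, "claw": -1}, {"tx": 0, "ty": 0, "tz": 0, "ax": 0, "ay": 0, "az": 0, "claw": -1}])

```text
time_s: 18.05
position: [0.5783, -0.1082, 0.1901]
tcp_rot: [0.641, 0.768, 0.0, 0.0]
force: [-0.4, 0.3, -3.3]
finger_gap: 0.0288
grasp_force: 59.8
```

Call:
servo_tool(plan=[{"tx": 0, "ty": 0, "tz": 0.004, "ax": 0, "ay": 0, "az": 0, "claw": -1}, {"tx": 0, "ty": 0, "tz": 0.004, "ax": 0, "ay": 0, "az": 0, "claw": -1}, {"tx": 0, "ty": 0, "tz": 0, "ax": 0, "ay": 0, "az": 0, "claw": -1}])

```text
time_s: 18.35
position: [0.5783, -0.1082, 0.1823]
tcp_rot: [0.641, 0.768, 0.0, 0.0]
force: [-0.5, 0.5, -3.1]
finger_gap: 0.0289
grasp_force: 59.8
```

Call:
servo_tool(plan=[{"tx": 0, "ty": 0, "tz": 0.004, "ax": 0, "ay": 0, "az": 0, "claw": -1}, {"tx": 0, "ty": 0, "tz": 0.004, "ax": 0, "ay": 0, "az": 0, "claw": -1}, {"tx": 0, "ty": 0, "tz": 0, "ax": 0, "ay": 0, "az": 0, "claw": -1}])

```text
time_s: 18.65
position: [0.5783, -0.1082, 0.1743]
tcp_rot: [0.641, 0.768, 0.0, 0.0]
force: [-0.9, 0.6, -2.6]
finger_gap: 0.0289
grasp_force: 59.8
```

Call:
servo_tool(plan=[{"tx": 0, "ty": 0, "tz": 0.004, "ax": 0, "ay": 0, "az": 0, "claw": -1}, {"tx": 0, "ty": 0, "tz": 0.004, "ax": 0, "ay": 0, "az": 0, "claw": -1}, {"tx": 0, "ty": 0, "tz": 0, "ax": 0, "ay": 0, "az": 0, "claw": -1}])

```text
time_s: 18.95
position: [0.5783, -0.1082, 0.1663]
tcp_rot: [0.641, 0.768, 0.0, 0.0]
force: [-0.4, -0.1, -2.7]
finger_gap: 0.0289
grasp_force: 59.8
```

Call:
servo_tool(plan=[{"tx": 0, "ty": 0, "tz": 0.004, "ax": 0, "ay": 0, "az": 0, "claw": -1}, {"tx": 0, "ty": 0, "tz": 0.004, "ax": 0, "ay": 0, "az": 0, "claw": -1}, {"tx": 0, "ty": 0, "tz": 0, "ax": 0, "ay": 0, "az": 0, "claw": -1}])

```text
time_s: 19.25
position: [0.5783, -0.1082, 0.1582]
tcp_rot: [0.641, 0.768, 0.0, 0.0]
force: [-0.4, -0.5, -2.3]
finger_gap: 0.0285
grasp_force: 59.8
```

Call:
servo_tool(plan=[{"tx": 0, "ty": 0, "tz": 0.004, "ax": 0, "ay": 0, "az": 0, "claw": -1}, {"tx": 0, "ty": 0, "tz": 0.003, "ax": 0, "ay": 0, "az": 0, "claw": -1}, {"tx": 0, "ty": 0, "tz": 0, "ax": 0, "ay": 0, "az": 0, "claw": -1}])

```text
time_s: 19.55
position: [0.5784, -0.1082, 0.1514]
tcp_rot: [0.641, 0.768, 0.0, 0.0]
force: [-0.6, 0.8, -3.3]
finger_gap: 0.0287
grasp_force: 59.8
```

Call:
servo_tool(plan=[{"tx": 0, "ty": 0, "tz": 0.002, "ax": 0, "ay": 0, "az": 0, "claw": -1}, {"tx": 0, "ty": 0, "tz": 0.001, "ax": 0, "ay": 0, "az": 0, "claw": -1}, {"tx": 0, "ty": 0, "tz": 0, "ax": 0, "ay": 0, "az": 0, "claw": -1}])

```text
time_s: 19.85
position: [0.5786, -0.1083, 0.1489]
tcp_rot: [0.641, 0.768, 0.001, 0.001]
force: [-0.9, 0.9, -4.0]
finger_gap: 0.0285
grasp_force: 60.1
```

Call:
servo_tool(plan=[{"tx": 0, "ty": 0, "tz": 0.001, "ax": 0, "ay": 0, "az": 0, "claw": -1}, {"tx": 0, "ty": 0, "tz": 0, "ax": 0, "ay": 0, "az": 0, "claw": -1}])

```text
time_s: 20.05
position: [0.5787, -0.1083, 0.1488]
tcp_rot: [0.641, 0.768, 0.001, 0.001]
force: [-2.6, 1.1, 4.4]
finger_gap: 0.0285
grasp_force: 60.8
```

Contact came at the predicted seating height. I'll release and withdraw.

Call:
servo_tool(plan=[{"tx": 0, "ty": 0, "tz": 0, "ax": 0, "ay": 0, "az": 0, "claw": -0.1}, {"tx": 0, "ty": 0, "tz": 0, "ax": 0, "ay": 0, "az": 0, "claw": 0.3}, {"tx": 0, "ty": 0, "tz": 0, "ax": 0, "ay": 0, "az": 0, "claw": 0.6}, {"tx": 0, "ty": 0, "tz": 0, "ax": 0, "ay": 0, "az": 0, "claw": 0.6}, {"tx": 0, "ty": 0, "tz": -0.01, "ax": 0, "ay": 0, "az": 0, "claw": 0.6}, {"tx": 0, "ty": 0, "tz": -0.02, "ax": 0, "ay": 0, "az": 0, "claw": 0.6}, {"tx": 0, "ty": 0, "tz": -0.03, "ax": 0, "ay": 0, "az": 0, "claw": 0.6}, {"tx": 0, "ty": 0, "tz": -0.03, "ax": 0, "ay": 0, "az": 0, "claw": 0.6}])

```text
time_s: 20.85
position: [0.5783, -0.1083, 0.2395]
tcp_rot: [0.641, 0.768, 0.001, 0.0]
force: [0.8, -1.1, -0.3]
finger_gap: 0.0684
grasp_force: 0.0
```

Call:
servo_tool(plan=[{"tx": 0, "ty": 0, "tz": -0.03, "ax": 0, "ay": 0, "az": 0, "claw": 0.6}, {"tx": 0.03, "ty": -0.01, "tz": 0, "ax": 0, "ay": 0, "az": 0, "claw": 0.6}, {"tx": 0.03, "ty": -0.03, "tz": 0, "ax": 0, "ay": 0, "az": 0, "claw": 0.6}, {"tx": 0.03, "ty": -0.03, "tz": 0, "ax": 0, "ay": 0, "az": 0, "claw": 0.6}, {"tx": 0.03, "ty": -0.03, "tz": 0, "ax": 0, "ay": 0, "az": 0, "claw": 0.6}, {"tx": 0.03, "ty": -0.03, "tz": 0, "ax": 0, "ay": 0, "az": 0, "claw": 0.6}, {"tx": 0, "ty": 0, "tz": 0, "ax": 0, "ay": 0, "az": 0, "claw": 0.6}, {"tx": 0, "ty": 0, "tz": 0, "ax": 0, "ay": 0, "az": 0, "claw": 0.6}])

```text
time_s: 21.65
position: [0.4234, 0.0165, 0.269]
tcp_rot: [0.64, 0.768, 0.001, 0.002]
force: [0.7, 0.3, -0.2]
finger_gap: 0.0682
grasp_force: 0.0
```

```bash
python3 - <<'E'
from h import *
p=snap('top');q=snap('side')
for x in(p,q):
    P=pts(x); m=(P[:,2]>.125)&(P[:,2]<.18)&(np.hypot(P[:,0]-.578,P[:,1]+.108)<.025); print(m.sum(),P[m].mean(0).round(4),np.percentile(P[m][:,2],95))
cv2.imwrite('pics/c8.png',np.hstack([cv2.resize(cv2.cvtColor(p['img'],4)[150:230,290:390],(450,360)),cv2.resize(cv2.cvtColor(q['img'],4)[130:210,220:297],(346,360))]))
E
```

```text
117 [ 0.5747 -0.1078  0.1594] 0.1695869527014764
129 [ 0.5762 -0.0987  0.1505] 0.16926675479397343
```

View pics/c8.png

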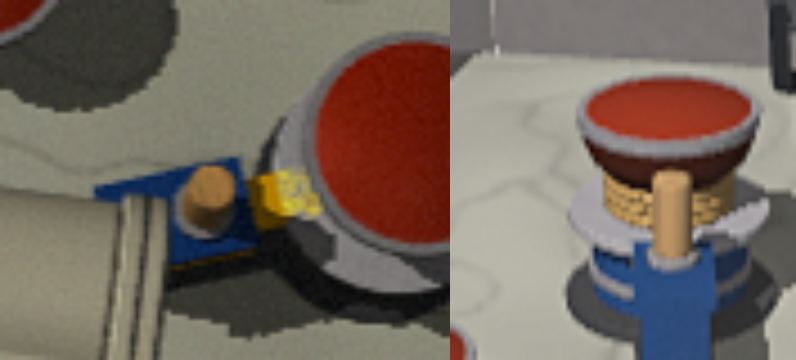

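The drift stands upright with its collar on the lug (right crop 675,258). Its handle top measures about 0.168 m, against 0.166 expected, and nothing is touching it.

```bash
python3 -c "
from cell import bot
print(bot.job_done())"
```

```text
the job is handed in; nothing more can be done
None
```

The job is handed in: the plunger was held in one steady part-way press and let go near alignment, and the drift now stands through both holes with its collar on the lug; no verdict came back.

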